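Wedge the suction unit tight in its shelf bracket

ROBOT

A 6-joint arm with a two-finger parallel gripper is mounted at the origin on the work surface. World frame = base frame: x ahead of the robot, y to its left, z up, the work surface at z = 0. Lengths are in m, angles in rad, forces in N, time in s.
With the tool pointing down it reaches from about 0.25 to 0.725 m from the base axis. Payload 9.7 kg.
Tool frame: the origin (TCP) lies between the finger pads; the fingertips stand 8 mm ahead of it and the grasp point (between the pads) lies 11 mm behind it; z points along the fingers, y is the line along which they close (so a half turn about z gives the same grasp; the last joint's range is limited). The gripper opens to 85 mm and grips with 20 to 120 N. Pads are 22 mm wide; open, the fingers measure 114 mm over their backs; the gripper's body (76 mm by 85 mm) begins 54 mm behind the grasp point. The pads swing forward as they close: fully open they stand 13 mm farther back than shut.
Start: joints at [1.12, 0.087, 0.176, 1.66, 0, 1.571], TCP at [0.24, 0.495, 0.239] pointing down, gripper open.
Joint ranges: [-3.13, 3.13], [-0.85, 1.81], [-1.15, 1.24], [-2.2, 2.28], [-1.44, 1.52], [-3.14, 3.14]. Speed limits (rad/s): [2.22, 2.22, 2.57, 3.14, 3.14, 3.14].

INTERFACE

Orientations are given as a 3x3 rotation matrix whose columns are the frame's x, y, z axes.
In Python, from bench import readout, eyes, arm, nets gives the robot as it stands. The module is installed in compiled form; this text tells all that it offers.
- The arm moves only by the shell command python3 -m inch 'ROWS' [OPENING]. ROWS is JSON, a list of rows, each an object with "offset": the shift along the world's x, y, z each as a share of 0.12 m, from -1 to 1, a list of three; "turn": the turn, a rotation vector about the world's x, y, z each as a share of 2 rad, from -1 to 1, a list of three. A call has 1 to 10 rows; each row shifts and turns the commanded pose from where the row before left it; what a row does not reach is not made up. A row lasts 1/12 s, in which the tool goes at most 41.7 mm and 7.16 degrees, less where a joint would pass 70% of its speed; a pose out of reach is approached as far as the arm can. A call with a number of a shift or a turn outside -1 to 1 is refused whole. A call with a gripper value outside its range is refused whole. OPENING is the gripper command: -1 is fully open, 1 is shut, values between are in proportion, set as the call begins (- or left out, the last holds). The fingers move at their own pace and stop on an object; the grip force is fixed at half the most. Time passes only in rows, so rows that do not move let the fingers close. It gives the time, the measured TCP pose, the force, the opening and the grip force at its end, in the units of the state.
- readout.get_state(): the state, without advancing time (a new reading comes with each control period).
- eyes.get_image(name): name is "side" or "top"; returns the picture (384x512x3 uint8, red, green, blue); there is no depth.
- eyes.calibration(name): a dict with "camera_matrix" (3x3 intrinsics, pixels), "dist" ([k1, k2, p1, p2, k3] as OpenCV has them; the pictures are not rectified), "R" (3x3) and "t" (3): a world point X has camera coordinates R X + t. Camera axes: x right, y down, z forward; pixel columns grow to the right and rows downward; lengths in m; the calibration is good to about 2 mm. A picture is of the moment at which its call begins. calibration takes no time and is no camera call.
- arm.job_done(): hands the job in; it is judged then, once.
Trained networks look in the newest picture that a camera, given by its name, has taken for a name from the list of things; names that differ only in an ending like _2 or _b are one class to them, and where a whole thing is asked for, a point or a joint stands for the part that bears it (a point fixed in the world has none). Each returns a list of dicts, best first, with "conf" (0 to 1); they miss things now and then, are a little off and sometimes report something else, mostly with a low value. They report only what shows in the picture. A call takes as long as a camera call.
- nets.regions_of(camera, thing): "pixels" (384x512 bool, what is visible of it) and "at" ([column, row] in pixels, amid what is visible of it).
The state is a dict: "time_s": time; "joint_pos": joint angles; "dq": joint speeds; "tau": joint torques, N m; "tool_pos": TCP position; "ee_rot": TCP orientation; "force": force on the tool from outside, world axes, zero at the start; "moment": the same for the moment, N m; "finger_gap": finger opening in m; "finger_force": force on a finger pad.
Only numpy, scipy, OpenCV 4.12 (cv2) and the standard library are available. Lean on these libraries where they do the work, as an engineer would, in place of code of your own. Each camera call takes 0.05 s, during which the arm holds its last target. There are 200 camera calls.

TASK

The suction unit must not rattle on the road: set the orange wedge thin end first, flat and loose, into the mouth of the slot between the bracket rail and the unit's foot, and let go of it. Then tap its thick end with the closed fingers, firmly but without ramming it, past the stiff yellow tongue that it pushes ahead of it, until it moves no further forward and stays jammed tight in the slot; leave it there and do not disturb the other things on the worktop.

Things in the scene. Friction and masses are not known exactly. Their poses are not given: they have to be found in the camera images.
- wedge_center (a point): Centre (mid-length, 17 mm above the underside) of the loose orange plastic wedge, about 130 g, steel strike plate on its thick end, thin white line on top; starts lying flat on the worktop. 110 mm long, 34 mm high; from above a symmetric taper: 32 mm wide at the thick end, 28 mm at 25 mm from it, 23 mm at mid-length, 14 mm at the thin end. x points from thick to thin end, y across, z up.
- wedge: The same wedge: middle of its underside, 17 mm below the centre point, same axes.
- rail: Aluminium bracket rail bolted to the worktop, left wall of the wedge slot; the grey foot of the suction unit, also fixed, is the right wall. Walls 30 mm high, 90 mm long; the slot's floor is the worktop, both ends open. Origin: middle of the slot's mouth at worktop level. x points into the slot (away from the robot), y across it to the left, z up.
- slot_mouth (a point): Middle of the slot's mouth at the height of the wall tops, 30 mm above the worktop; axes as the rail. The mouth is about 29 mm wide, but up to 2 mm more or less, as the unit's foot (right wall) never stands in quite the same place. A wedge set in with its centre 10 mm in front of the mouth has about 3 mm of play on each side.
- slot_end (a point): Middle of the slot's far end, on the worktop, 90 mm behind the mouth; about 14 mm wide: the slot has the wedge's own taper. The wedge jams with 7 to 37 mm of it still out of the mouth, which must be felt, and then stays by friction. Taps of 16 to 20 N on the thick end at up to 40 mm/s do it; a push of over 65 N counts as ramming.
- tongue (a joint): Yellow sliding tongue in the deep part of the slot, 9 mm wide, 24 mm high, which the wedge's thin end meets and pushes ahead of it. Stiff: it gives way at about 4 N, by 1 to 10 mm at a tap, and stays where it is left, so the wedge feels blocked there although it is not yet tight. Value: how far (m) it has been pushed; its near face is 58 mm behind the mouth at 0; free to 0.06.
- unit_corner (a point): On the worktop: front left corner of the suction unit's white and orange case, within 3 mm; the case reaches 270 mm in x and 135 mm in -y from here (axes as the rail), 175 mm high, its handle to 215 mm. Nothing over 34 mm high stands between it and the slot or in front of the mouth.
- spray: White spray bottle standing, 60 mm across, 160 mm high; origin at its underside.
- tape: White roll of tape lying flat, 84 mm across, 25 mm high; origin at its underside.
- torch: Dark steel pen torch lying along its x axis, 22 mm thick, about 130 mm long; origin at its underside, mid-length.
- gauze: Blue carton, 100 x 70 x 50 mm; origin at its underside.
- cup: Clear plastic cup standing, 72 mm across, 80 mm high; origin at its underside.
- jar: White jar with an orange cap, 60 mm across, 70 mm high; origin at its underside.

How it is judged:
By the outcome, as a careful person would: the job done as asked, in the order asked, and still so for the second after the job is handed in, with the robot touching nothing.
It also fails if it takes over 67 s, if anything falls off the work surface, if the arm or the gripper's body presses on something with over 40 N, if the wrist force passes 120 N, or if a joint passes its speed limit or range.

## Working session

There is one attempt and no reset: what is moved stays moved. The work goes in short steps, Python scripts to look and compute and a shell command to move; the robot and the scene stay as the last step left them, time stands still between calls to the robot, and variables do not carry over. Pictures are saved under pics/ and viewed, at most 10 in all, crops included, and the job is handed in when it is done.

```bash
mkdir -p pics; cat > h.py <<'E'
import numpy as np, cv2
from bench import readout, eyes, arm, nets
def ray(cam,uv):
    c=eyes.calibration(cam);R=np.array(c["R"]);t=np.array(c["t"]).ravel()
    n=cv2.undistortPoints(np.array(uv,float).reshape(-1,1,2),np.array(c["camera_matrix"]),np.array(c["dist"])).reshape(-1,2)
    d=np.c_[n,np.ones(len(n))]@R
    return -R.T@t,d
def atz(cam,uv,z):
    o,d=ray(cam,uv); return o+d*((z-o[2])/d[:,2])[:,None]
def proj(cam,X):
    c=eyes.calibration(cam);R=np.array(c["R"])
    return cv2.projectPoints(np.array(X,float).reshape(-1,1,3),cv2.Rodrigues(R)[0],np.array(c["t"],float),np.array(c["camera_matrix"]),np.array(c["dist"]))[0].reshape(-1,2)
def save(cam,name,crop=None,s=1):
    im=eyes.get_image(cam)[:,:,::-1]
    if crop: a,b,c,d=crop; im=im[b:d,a:c]
    cv2.imwrite("pics/"+name+".png",cv2.resize(im,None,fx=s,fy=s,interpolation=cv2.INTER_CUBIC)); return im
E
python3 - <<'E'
from h import *
np.set_printoptions(precision=4,suppress=True)
for c in("top","side"):
    save(c,c+"0",s=1.5); print(c,ray(c,[[256,192]]))
    for th in("wedge","rail","tongue","spray","tape","torch","gauze","cup","jar","unit_corner"):
        try: r=nets.regions_of(c,th)
        except Exception as e: print(th,e);continue
        for q in r[:1]:
            print(c,th,round(q["conf"],2),np.round(q["at"]),q["pixels"].sum(),atz(c,[q["at"]],0.03)[0])
s=readout.get_state();print(s["time_s"],s["tool_pos"],s["ee_rot"],s["force"])
E
```

```text
top (array([ 0.4665, -0.0287,  1.3724]), array([[ 0.0522,  0.0122, -0.9988]]))
top wedge 0.86 [207. 204.] 308 [0.4974 0.1339 0.03  ]
top rail 0.74 [288. 182.] 501 [ 0.5688 -0.1063  0.03  ]
top spray 0.55 [131. 158.] 499 [0.6284 0.3685 0.03  ]
top tape 0.64 [128. 205.] 467 [0.4884 0.3709 0.03  ]
top torch 0.8 [150. 191.] 206 [0.5325 0.3068 0.03  ]
top gauze 0.63 [170. 136.] 826 [0.6982 0.2527 0.03  ]
top cup 0.79 [393. 237.] 568 [ 0.4124 -0.4218  0.03  ]
top jar 0.79 [123. 253.] 412 [0.3438 0.3788 0.03  ]
top unit_corner 0.78 [286. 178.] 524 [ 0.5807 -0.1022  0.03  ]
side (array([-0.058 , -0.5889,  0.7264]), array([[ 0.5704,  0.5306, -0.6271]]))
side wedge 0.53 [199. 187.] 323 [0.4775 0.1245 0.03  ]
side rail 0.55 [279. 213.] 465 [ 0.5562 -0.1015  0.03  ]
side tongue 0.4 [302. 210.] 20 [ 0.6072 -0.1375  0.03  ]
side spray 0.63 [186. 128.] 719 [0.6558 0.4103 0.03  ]
side tape 0.89 [145. 152.] 470 [0.471  0.3806 0.03  ]
side torch 0.53 [171. 159.] 299 [0.5053 0.2905 0.03  ]
side gauze 0.86 [225. 142.] 752 [0.6907 0.2508 0.03  ]
side cup 0.9 [353. 316.] 1555 [ 0.4299 -0.4104  0.03  ]
side jar 0.8 [111. 171.] 556 [0.344  0.3645 0.03  ]
side unit_corner 0.87 [280. 214.] 443 [ 0.5535 -0.1059  0.03  ]
1.1 [0.2396 0.4951 0.2393] [[-0.9001  0.4357  0.    ]
 [ 0.4357  0.9001  0.    ]
 [-0.      0.     -1.    ]] [ 0.0157 -0.1846 -0.2797]
```

```bash
python3 - <<'E'
import cv2,numpy as np
a=cv2.imread("pics/top0.png");b=cv2.imread("pics/side0.png")
# crops around x 190..340 , y 130..240 of the raw picture
A=a[int(140*1.5):int(230*1.5),int(190*1.5):int(340*1.5)];B=b[int(150*1.5):int(250*1.5),int(180*1.5):int(330*1.5)]
A=cv2.resize(A,(0,0),fx=3.333,fy=3.333,interpolation=cv2.INTER_CUBIC);B=cv2.resize(B,(0,0),fx=3.333,fy=3.333,interpolation=cv2.INTER_CUBIC)
cv2.imwrite("pics/tc.png",A);cv2.imwrite("pics/sc.png",B);print(A.shape,B.shape)
E
```

```text
(450, 750, 3) (500, 750, 3)
```

View pics/top0.png

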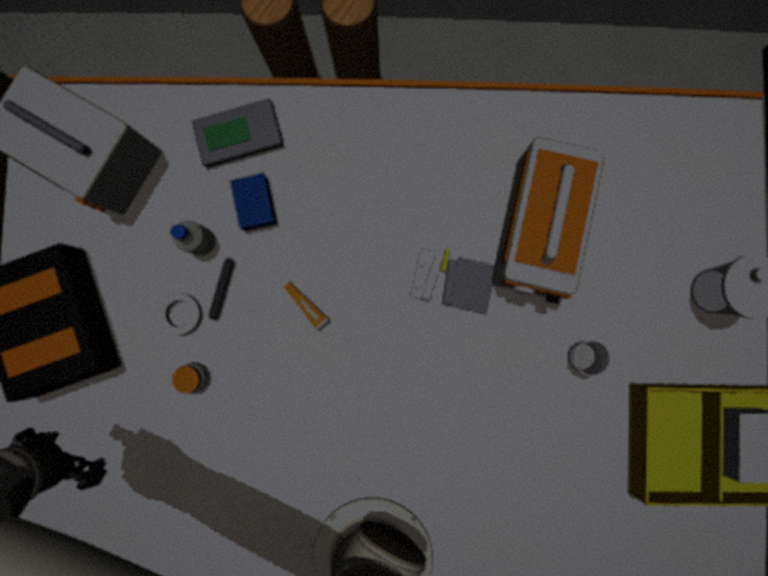

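View pics/tc.png

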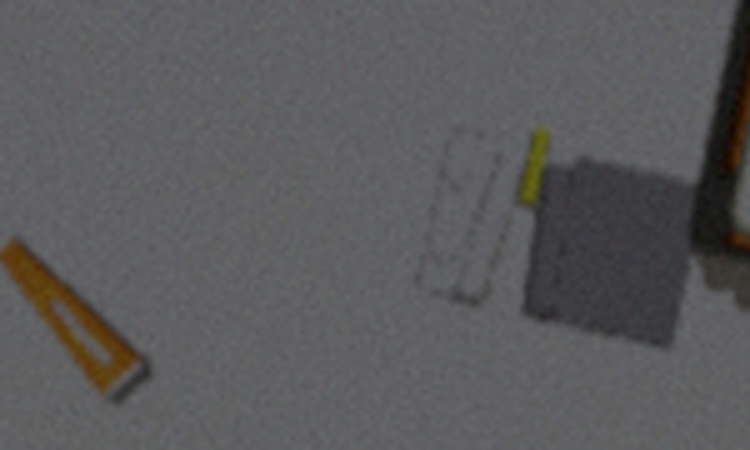

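View pics/sc.png

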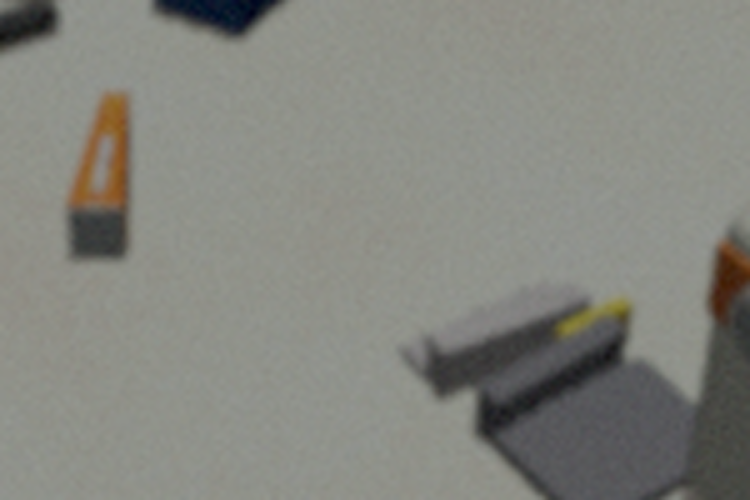

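The top crop shows the wedge from (12,245) at the thin end to (128,380) at the thick end. The slot lies between the rail's inner edge, (482,302)→(515,205), and the foot's left edge, (525,315)→(545,170), with the yellow tongue at (530,205). The side crop agrees. Next I'll fit both on averaged frames.

```bash
cat > fit.py <<'E'
from h import *
from scipy.optimize import minimize
S=8
def avg(cam,n=8): return np.mean([eyes.get_image(cam).astype(float) for _ in range(n)],0)
def orange(im):
    return np.clip((im[:,:,0]-im[:,:,2])/np.percentile((im[:,:,0]-im[:,:,2]),99.9),0,1)
def hullmask(cam,P,box):
    uv=proj(cam,P); a,b,c,d=box
    h=cv2.convexHull(((uv-[a-.5,b-.5])*S-.5).astype(np.float32)).round().astype(np.int32)
    m=np.zeros(((d-b)*S,(c-a)*S),np.uint8); cv2.fillConvexPoly(m,h,255)
    return cv2.resize(m,(c-a,d-b),interpolation=cv2.INTER_AREA)/255.
def wedgepts(x,y,a,L,z0=0):
    xs=[(-.055+L,.032-.18*L),(.055,.014)]
    P=np.array([[u,s*w/2,z] for u,w in xs for s in(1,-1) for z in(0,.034)])
    c,s=np.cos(a),np.sin(a)
    return P@np.array([[c,s,0],[-s,c,0],[0,0,1]])+[x,y,z0]
def fitwedge(ims,p0,pad=30):
    T={}
    for cam,im in ims.items():
        u=proj(cam,[[p0[0],p0[1],.017]])[0].astype(int); b=(u[0]-pad,u[1]-pad,u[0]+pad,u[1]+pad)
        d=im[b[1]:b[3],b[0]:b[2]]; o=d[:,:,0]-d[:,:,2]; o=o-np.median(o); o=np.clip(o/np.percentile(o,98),0,1)
        m=(o>.4).astype(np.uint8); cs,_=cv2.findContours(m,0,1); c=max(cs,key=cv2.contourArea)
        k=np.zeros_like(m); cv2.fillPoly(k,[c],1); kk=cv2.dilate(k,np.ones((3,3)))
        ker=cv2.erode(k,np.ones((3,3))); t=np.where(ker>0,1,o*kk); T[cam]=(b,t)
    def cost(q):
        P=wedgepts(q[0]/1e3,q[1]/1e3,q[2]/20,q[3]/1e3)
        return sum(((cv2.GaussianBlur(hullmask(c,P,b),(3,3),.6)-t)**2).sum() for c,(b,t) in T.items())
    best=None
    for da in(0,.15,-.15):
        r=minimize(cost,[p0[0]*1e3,p0[1]*1e3,(p0[2]+da)*20,5],method="Nelder-Mead",options=dict(initial_simplex=np.array([p0[0]*1e3,p0[1]*1e3,(p0[2]+da)*20,5])+np.vstack([np.zeros(4),np.diag([6,6,3,3])])))
        if best is None or r.fun<best.fun: best=r
    q=best.x; return q[0]/1e3,q[1]/1e3,q[2]/20,q[3]/1e3,best.fun
E
python3 - <<'E'
from fit import *
np.set_printoptions(precision=4,suppress=True)
ims={c:avg(c) for c in("top","side")}
np.savez("avg0.npz",**ims)
a=atz("top",[[190+12/5,140+245/5],[190+128/5,140+380/5]],.034); d=a[0]-a[1]
print(a)
p0=(*a.mean(0)[:2],np.arctan2(d[1],d[0]))
print(p0,fitwedge(ims,p0)); print(fitwedge({"top":ims["top"]},p0),fitwedge({"side":ims["side"]},p0))
for c,(x0,y0,w,h) in dict(top=(268,160,50,48),side=(255,195,70,55)).items():
    im=ims[c][y0:y0+h,x0:x0+w]; lo,hi=np.percentile(im,1),np.percentile(im,99)
    im=np.clip((im-lo)/(hi-lo)*255,0,255).astype(np.uint8)[:,:,::-1]
    f=12 if c=="top" else 10
    cv2.imwrite(f"pics/{c}_slot.png",cv2.resize(im,None,fx=f,fy=f,interpolation=cv2.INTER_CUBIC))
E
```

```text
[[0.5406 0.1773 0.034 ]
 [0.4622 0.1055 0.034 ]]
(np.float64(0.5014093932536934), np.float64(0.14139429049285437), np.float64(0.7417341594995648)) (np.float64(0.49872279643177236), np.float64(0.14455790909345334), np.float64(0.7712287055656649), np.float64(0.016214085713725197), np.float64(79.7193174526327))
(np.float64(0.4991690899809798), np.float64(0.14468546525145087), np.float64(0.7637830627704393), np.float64(0.00920982553900217), np.float64(2.8020898861711374)) (np.float64(0.49775204775332094), np.float64(0.14689979896865807), np.float64(0.7273618935289079), np.float64(0.0461911544416879), np.float64(9.206602800291252))
```

View pics/top_slot.png

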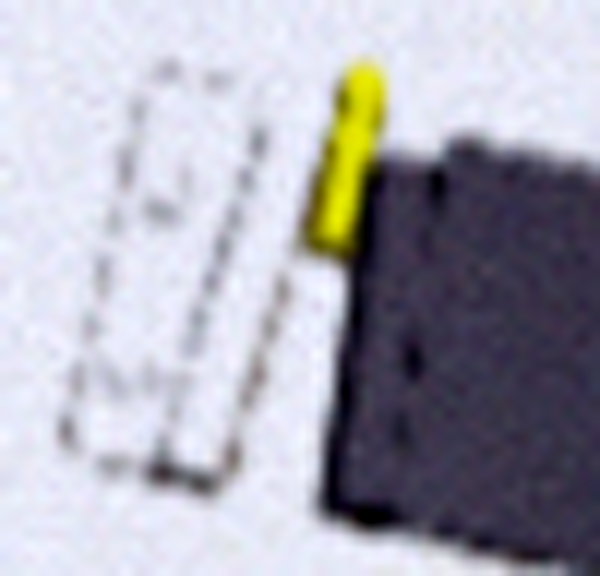

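View pics/side_slot.png

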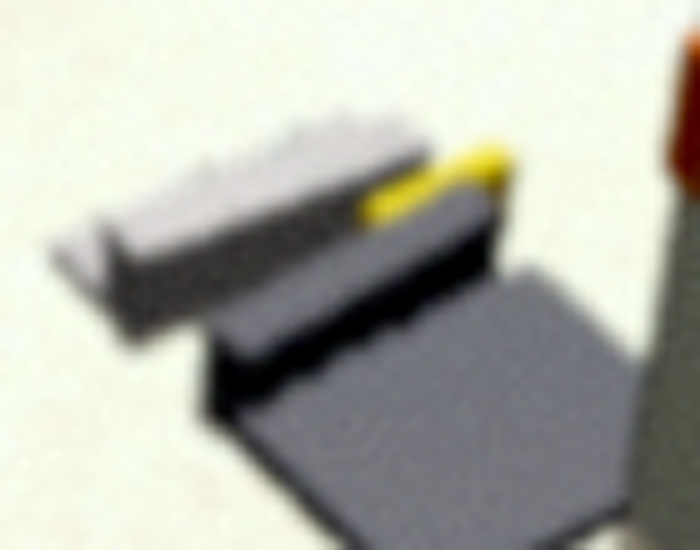

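```bash
python3 - <<'E'
from h import *
np.set_printoptions(precision=4,suppress=True)
def raw(p,o,f): return (np.array(p,float)+.5)/f-.5+o
T=lambda p:raw(p,[268,160],12); Sd=lambda p:raw(p,[255,195],10)
print("wedge side z.034 (thickL,thickR,thinL,thinR)\n",atz("side",raw([(70,207),(127,207),(107,93),(129,95)],[180,150],5),.034))
print("bot",atz("side",raw([(70,258),(127,257)],[180,150],5),0))
print("top: rail inner mouth, at 290,270; outer flange; z.03\n",atz("top",T([(235,458),(290,270)]),.03))
print("flange outer z0",atz("top",T([(65,435),(140,90)]),0.0))
print("foot left z0\n",atz("top",T([(322,510),(372,160)]),0.0))
print("foot left z.03\n",atz("top",T([(335,505),(380,160)]),0.03))
print("tongue z.024\n",atz("top",T([(308,243),(352,252),(345,65),(385,75)]),.024))
print("side rail inner top mouth/far",atz("side",Sd([(130,262),(432,155)]),.03),"bottom mouth",atz("side",Sd([(133,347)]),0))
print("side foot wall top front-left, far-left(504,160 region), front right, far right",atz("side",Sd([(208,325),(460,190),(255,360),(498,215)]),.03),"front bottom",atz("side",Sd([(205,415)]),0))
print("side tongue near L,R",atz("side",Sd([(362,210),(375,228),(490,150)]),.024))
E
```

```text
wedge side z.034 (thickL,thickR,thinL,thinR)
 [[0.4534 0.1188 0.034 ]
 [0.4755 0.0972 0.034 ]
 [0.5365 0.1869 0.034 ]
 [0.5444 0.1764 0.034 ]]
bot [[0.4499 0.1184 0.    ]
 [0.473  0.097  0.    ]]
top: rail inner mouth, at 290,270; outer flange; z.03
 [[ 0.5219 -0.1053  0.03  ]
 [ 0.569  -0.118   0.03  ]]
flange outer z0 [[ 0.5279 -0.0638  0.    ]
 [ 0.6163 -0.0809  0.    ]]
foot left z0
 [[ 0.5106 -0.1293  0.    ]
 [ 0.5998 -0.1403  0.    ]]
foot left z.03
 [[ 0.5109 -0.1303  0.03  ]
 [ 0.597  -0.1398  0.03  ]]
tongue z.024
 [[ 0.5763 -0.1227  0.024 ]
 [ 0.5743 -0.1338  0.024 ]
 [ 0.6212 -0.1311  0.024 ]
 [ 0.6189 -0.1412  0.024 ]]
side rail inner top mouth/far [[ 0.5132 -0.1003  0.03  ]
 [ 0.5994 -0.1279  0.03  ]] bottom mouth [[ 0.5148 -0.1015  0.    ]]
side foot wall top front-left, far-left(504,160 region), front right, far right [[ 0.5102 -0.1294  0.03  ]
 [ 0.594  -0.1417  0.03  ]
 [ 0.5092 -0.1458  0.03  ]
 [ 0.5935 -0.1546  0.03  ]] front bottom [[ 0.5097 -0.1309  0.    ]]
side tongue near L,R [[ 0.5754 -0.1249  0.024 ]
 [ 0.5725 -0.1317  0.024 ]
 [ 0.6176 -0.1334  0.024 ]]
```

Both cameras agree: the slot mouth is at about (0.513, -0.116) with yaw about -0.20, and the wedge centre is at (0.5005, 0.145) with yaw 0.77. I'll grasp 18 mm behind its centre.

```bash
python3 -m inch '[{"offset":[0.165,-0.24,0],"turn":[0,0,0.05]},{"offset":[0.165,-0.24,0],"turn":[0,0,0.05]},{"offset":[0.165,-0.24,0],"turn":[0,0,0.05]},{"offset":[0.165,-0.24,0],"turn":[0,0,0.05]},{"offset":[0.165,-0.24,0],"turn":[0,0,0.05]},{"offset":[0.165,-0.24,0],"turn":[0,0,0.05]},{"offset":[0.165,-0.24,0],"turn":[0,0,0.05]},{"offset":[0.165,-0.24,0],"turn":[0,0,0.05]},{"offset":[0.165,-0.24,0],"turn":[0,0,0.05]},{"offset":[0.165,-0.24,0],"turn":[0,0,0.05]}]' -1
cat > st.py <<'E'
from h import *
np.set_printoptions(precision=4,suppress=True)
s=readout.get_state();R=np.array(s["ee_rot"]);print(s["time_s"],np.array(s["tool_pos"]),"yang",np.arctan2(R[1,1],R[0,1]),"z",R[:,2],"q",np.array(s["joint_pos"]),"F",np.array(s["force"]),"M",np.array(s["moment"]),s["finger_gap"],s["finger_force"])
E
python3 st.py
```

```text
time_s: 2.73
tool_pos: [0.4383, 0.2055, 0.2395]
ee_rot: [[-0.85, -0.526, 0.001], [-0.526, 0.85, 0.0], [-0.001, -0.0, -1.0]]
force: [-0.3, 0.7, 0.5]
finger_gap: 0.0854
finger_force: 0.0
2.7333 [0.4383 0.2055 0.2395] yang 2.125023099925924 z [ 0.0005  0.0003 -1.    ] q [ 0.4384 -0.0709  0.0175  1.6586  0.     -0.1159] F [-0.2675  0.7221  0.5245] M [ 0.0188  0.0301 -0.0222] 0.0853852453924947 0.0
```

```bash
python3 -m inch '[{"offset":[0.1025,-0.152,0],"turn":[0,0,0.027]},{"offset":[0.1025,-0.152,0],"turn":[0,0,0.027]},{"offset":[0.1025,-0.152,-0.1],"turn":[0,0,0.027]},{"offset":[0.1025,-0.152,-0.2],"turn":[0,0,0.026]},{"offset":[0,0,-0.3],"turn":[0,0,0]},{"offset":[0,0,-0.3],"turn":[0,0,0]},{"offset":[0,0,-0.25],"turn":[0,0,0]},{"offset":[0,0,-0.15],"turn":[0,0,0]},{"offset":[0,0,0],"turn":[0,0,0]}]'
python3 st.py; python3 - <<'E'
from h import *
save("side","a1",(140,100,270,230),5);
E
```

```text
time_s: 3.48
tool_pos: [0.4846, 0.1334, 0.079]
ee_rot: [[-0.723, -0.691, -0.006], [-0.691, 0.723, -0.002], [0.006, 0.003, -1.0]]
force: [-0.4, -0.5, -0.5]
finger_gap: 0.0854
finger_force: 0.0
3.4833 [0.4846 0.1334 0.079 ] yang 2.3337151456523904 z [-0.0062 -0.0017 -1.    ] q [ 0.2685 -0.0205 -0.2438  1.3539  0.     -0.4944] F [-0.4332 -0.4808 -0.4934] M [ 0.0072 -0.0244  0.0135] 0.08535312689254691 0.0
```

View pics/a1.png

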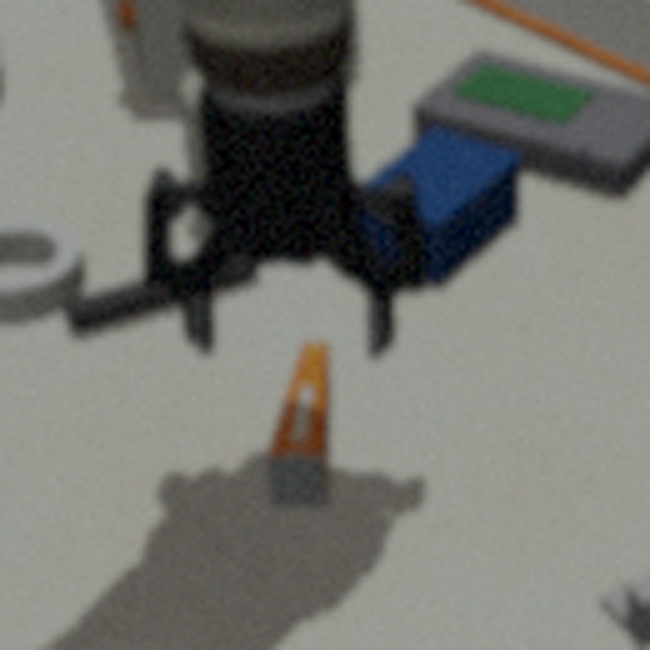

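The view shows the open fingers, with tips at about (200,345) and (380,350), straddling the wedge at (300,420). I'll go down and close.

```bash
python3 -m inch '[{"offset":[0.008,-0.004,-0.12],"turn":[0,0,0]},{"offset":[0.008,-0.004,-0.12],"turn":[0,0,0]},{"offset":[0.008,0,-0.12],"turn":[0,0,0]},{"offset":[0,0,-0.12],"turn":[0,0,0]},{"offset":[0,0,-0.08],"turn":[0,0,0]},{"offset":[0,0,0],"turn":[0,0,0]},{"offset":[0,0,0],"turn":[0,0,0]}]'; python3 st.py
python3 -m inch '[{"offset":[0,0,0],"turn":[0,0,0]},{"offset":[0,0,0],"turn":[0,0,0]},{"offset":[0,0,0],"turn":[0,0,0]},{"offset":[0,0,0],"turn":[0,0,0]},{"offset":[0,0,0],"turn":[0,0,0]},{"offset":[0,0,0],"turn":[0,0,0]},{"offset":[0,0,0],"turn":[0,0,0]},{"offset":[0,0,0],"turn":[0,0,0]}]' 1; python3 st.py
```

```text
time_s: 4.12
tool_pos: [0.4901, 0.1333, 0.0171]
ee_rot: [[-0.723, -0.691, 0.001], [-0.691, 0.723, 0.0], [-0.001, -0.0, -1.0]]
force: [0.2, 0.4, 0.0]
finger_gap: 0.0857
finger_force: 0.0
4.1167 [0.4901 0.1333 0.0171] yang 2.3340807423394705 z [ 0.0008  0.0002 -1.    ] q [ 0.2655  0.0171 -0.3281  1.2248  0.     -0.4977] F [0.2003 0.4354 0.0134] M [-0.0097 -0.024  -0.0203] 0.0856597724981649 0.0
time_s: 4.78
tool_pos: [0.4899, 0.1332, 0.0167]
ee_rot: [[-0.723, -0.691, 0.001], [-0.691, 0.723, 0.0], [-0.001, -0.0, -1.0]]
force: [-1.6, -0.3, 6.2]
finger_gap: 0.0258
finger_force: 59.0
4.7833 [0.4899 0.1332 0.0167] yang 2.334026629555267 z [ 0.0007  0.0003 -1.    ] q [ 0.2655  0.0169 -0.3291  1.224   0.0001 -0.4978] F [-1.6266 -0.3264  6.1677] M [0.0073 0.3308 0.0316] 0.02581317369289862 58.999331407248974
```

```bash
python3 -m inch '[{"offset":[0,0,0.1],"turn":[0,0,0]},{"offset":[0,0,0.2],"turn":[0,0,0]},{"offset":[0,0,0.2],"turn":[0,0,0]}]'; python3 -m inch '[{"offset":[0,-0.203,0],"turn":[0,0,-0.0484]},{"offset":[0,-0.203,0],"turn":[0,0,-0.0484]},{"offset":[0,-0.203,0],"turn":[0,0,-0.0484]},{"offset":[0,-0.203,0],"turn":[0,0,-0.0484]},{"offset":[0,-0.203,0],"turn":[0,0,-0.0484]},{"offset":[0,-0.203,0],"turn":[0,0,-0.0484]},{"offset":[0,-0.203,0],"turn":[0,0,-0.0484]},{"offset":[0,-0.203,0],"turn":[0,0,-0.0484]},{"offset":[0,-0.203,0],"turn":[0,0,-0.0484]},{"offset":[0,-0.203,0],"turn":[0,0,-0.0484]}]';python3 -m inch '[{"offset":[0,0,0],"turn":[0,0,0]},{"offset":[0,0,0],"turn":[0,0,0]},{"offset":[0,0,0],"turn":[0,0,0]}]'; python3 st.py
python3 - <<'E'
from fit import *
ims={c:avg(c,6) for c in("top","side")}
np.savez("avg1.npz",**ims)
out=[]
for c,(x0,y0,w,h) in dict(top=(265,155,60,60),side=(240,170,80,80)).items():
    im=ims[c][y0:y0+h,x0:x0+w]; lo,hi=np.percentile(im,1),np.percentile(im,99)
    im=np.clip((im-lo)/(hi-lo)*255,0,255).astype(np.uint8)[:,:,::-1]
    out.append(cv2.resize(im,(400,400),interpolation=cv2.INTER_CUBIC))
cv2.imwrite("pics/b1.png",np.hstack(out))
E
```

```text
time_s: 5.03
tool_pos: [0.4889, 0.1329, 0.0766]
ee_rot: [[-0.723, -0.691, -0.002], [-0.691, 0.723, -0.001], [0.002, 0.001, -1.0]]
force: [0.4, 0.9, -1.9]
finger_gap: 0.026
finger_force: 58.7
time_s: 5.87
tool_pos: [0.4895, -0.1117, 0.0768]
ee_rot: [[-0.978, 0.208, 0.0], [0.208, 0.978, -0.0], [-0.0, -0.0, -1.0]]
force: [2.3, -0.4, -0.8]
finger_gap: 0.0263
finger_force: 58.9
time_s: 6.12
tool_pos: [0.4896, -0.1103, 0.0764]
ee_rot: [[-0.979, 0.203, -0.0], [0.203, 0.979, 0.0], [0.0, 0.0, -1.0]]
force: [-0.6, -0.1, -0.8]
finger_gap: 0.0258
finger_force: 59.0
6.1167 [ 0.4896 -0.1103  0.0764] yang 1.366701328562597 z [-0.0001  0.0002 -1.    ] q [-0.2218 -0.0275 -0.2558  1.3426  0.0002 -0.0177] F [-0.5568 -0.1037 -0.772 ] M [ 0.039   0.0425 -0.0378] 0.025796537263385023 59.02976595796645
```

View pics/b1.png

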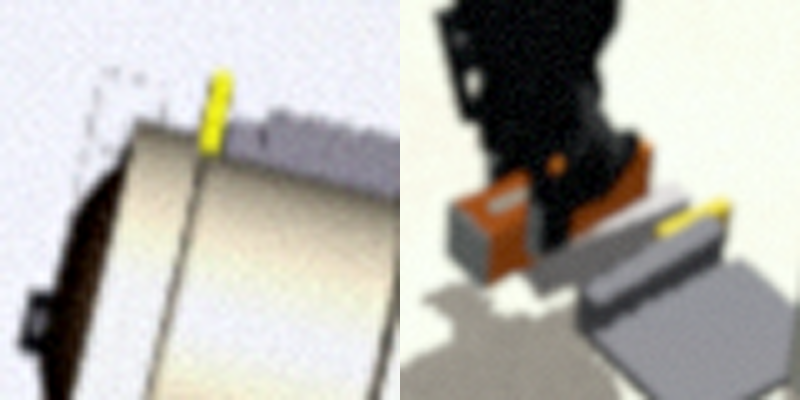

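```bash
python3 - <<'E'
from h import *
np.set_printoptions(precision=4,suppress=True)
r=lambda p:(np.array(p,float)-[400,0]+.5)/5-.5+[240,170]
print(atz("side",r([(447,205),(490,237),(638,135),(652,147)]),.0937),atz("side",r([(490,283)]),.0597))
# predicted
a=-.2;c=np.array([.4896,-.1103])+.0158*np.array([np.cos(a),np.sin(a)])
P=[[c[0]+u*np.cos(a)-v*np.sin(a),c[1]+u*np.sin(a)+v*np.cos(a),z] for u,v,z in[(-.055,.016,.0937),(-.055,-.016,.0937),(.055,.007,.0937),(.055,-.007,.0937),(-.055,-.016,.0597)]]
print(np.array(P));print((proj("side",P)-[240,170]+.5)*5-.5+[400,0])
E
```

```text
[[ 0.4555 -0.0905  0.0937]
 [ 0.4539 -0.1202  0.0937]
 [ 0.5595 -0.1198  0.0937]
 [ 0.5574 -0.1307  0.0937]] [[ 0.458  -0.1174  0.0597]]
[[ 0.4544 -0.0868  0.0937]
 [ 0.448  -0.1182  0.0937]
 [ 0.5604 -0.1175  0.0937]
 [ 0.5576 -0.1312  0.0937]
 [ 0.448  -0.1182  0.0597]]
[[439.7739 202.4405]
 [478.149  240.9507]
 [635.5191 132.1091]
 [653.1161 147.3695]
 [476.5544 294.1799]]
```

The wedge hovers over the slot. The side panel shows its thick end at (447–490, 205–283) and its thin tip at (645,141), aligned with the slot to about 1 mm. Lowering it now.

```bash
python3 -m inch '[{"offset":[-0.025,0.004,-0.1],"turn":[0,0,0]},{"offset":[0,0,-0.1],"turn":[0,0,0]},{"offset":[0,0,-0.08],"turn":[0,0,0]},{"offset":[0,0,-0.06],"turn":[0,0,0]},{"offset":[0,0,-0.04],"turn":[0,0,0]},{"offset":[0,0,0],"turn":[0,0,0]}]'; python3 st.py;  python3 -m inch '[{"offset":[0,0,-0.03],"turn":[0,0,0]},{"offset":[0,0,-0.03],"turn":[0,0,0]},{"offset":[0,0,-0.03],"turn":[0,0,0]},{"offset":[0,0,0],"turn":[0,0,0]}]'; python3 st.py
```

```text
time_s: 7.22
tool_pos: [0.4861, -0.1099, 0.0291]
ee_rot: [[-0.979, 0.203, -0.002], [0.203, 0.979, 0.0], [0.002, 0.0, -1.0]]
force: [0.2, 0.0, -2.1]
finger_gap: 0.0261
finger_force: 59.1
7.2167 [ 0.4861 -0.1099  0.0291] yang 1.3659225722810957 z [-0.0019  0.0004 -1.    ] q [-0.2223 -0.0107 -0.3322  1.2513 -0.     -0.0174] F [ 0.1618  0.0382 -2.0654] M [-0.0319  0.0081  0.0124] 0.026061280245668877 59.086464224383235
time_s: 7.55
tool_pos: [0.4864, -0.1099, 0.0191]
ee_rot: [[-0.979, 0.203, -0.001], [0.203, 0.979, 0.0], [0.001, 0.0, -1.0]]
force: [0.4, -0.3, -0.8]
finger_gap: 0.0258
finger_force: 59.1
7.55 [ 0.4864 -0.1099  0.0191] yang 1.366007176745445 z [-0.0007  0.0001 -1.    ] q [-0.2223 -0.0046 -0.3461  1.23   -0.     -0.0175] F [ 0.4098 -0.2843 -0.8403] M [-0.0308  0.1221  0.0317] 0.02575723255214964 59.08254090696573
```

No contact forces so far. I'll lower the last 2 mm.

```bash
python3 -m inch '[{"offset":[0,0,-0.012],"turn":[0,0,0]},{"offset":[0,0,-0.008],"turn":[0,0,0]},{"offset":[0,0,0],"turn":[0,0,0]}]'; python3 st.py
python3 - <<'E'
from h import *
im=save("side","c1",(250,180,330,240),8)
E
```

```text
time_s: 7.8
tool_pos: [0.4867, -0.11, 0.0172]
ee_rot: [[-0.979, 0.203, -0.0], [0.203, 0.979, -0.0], [-0.0, -0.0, -1.0]]
force: [-0.3, 0.9, -1.2]
finger_gap: 0.026
finger_force: 59.1
7.8 [ 0.4867 -0.11    0.0172] yang 1.365986391958824 z [-0. -0. -1.] q [-0.2223 -0.0034 -0.3486  1.2256 -0.     -0.0174] F [-0.2523  0.9412 -1.2057] M [ 0.0075  0.0779 -0.0261] 0.02598594508976936 59.08027891069651
```

View pics/c1.png

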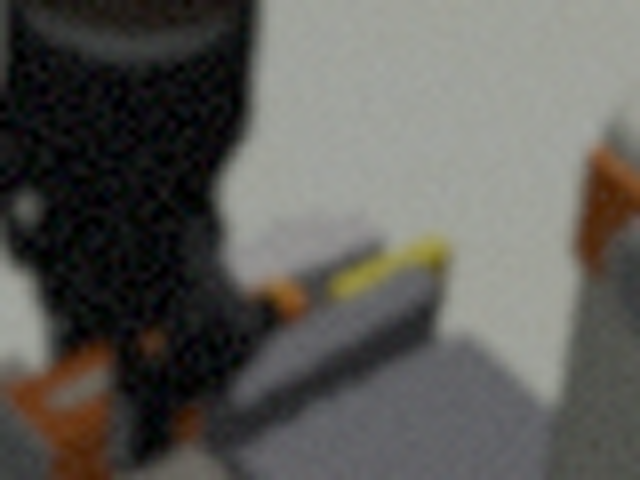

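The wedge tip is between the walls at about (295,298), ahead of the tongue at (340,290). I'll touch down, release and lift.

```bash
python3 -m inch '[{"offset":[0,0,-0.006],"turn":[0,0,0]},{"offset":[0,0,0],"turn":[0,0,0]}]'; python3 -m inch '[{"offset":[0,0,0],"turn":[0,0,0]},{"offset":[0,0,0],"turn":[0,0,0]},{"offset":[0,0,0],"turn":[0,0,0]},{"offset":[0,0,0],"turn":[0,0,0]},{"offset":[0,0,0],"turn":[0,0,0]}]' -0.3; python3 st.py; python3 -m inch '[{"offset":[0,0,0.1],"turn":[0,0,0]},{"offset":[0,0,0.2],"turn":[0,0,0]},{"offset":[0,0,0.2],"turn":[0,0,0]},{"offset":[-0.25,0.05,0.2],"turn":[0,0,0]},{"offset":[-0.25,0.05,0],"turn":[0,0,0]},{"offset":[-0.25,0.05,0],"turn":[0,0,0]},{"offset":[0,0,0],"turn":[0,0,0]},{"offset":[0,0,0],"turn":[0,0,0]}]' 1; python3 st.py
python3 - <<'E'
from fit import *
ims={c:avg(c,4) for c in("top","side")}
out=[]
for c,(x0,y0,w,h) in dict(top=(265,155,60,60),side=(240,170,80,80)).items():
    im=ims[c][y0:y0+h,x0:x0+w]; lo,hi=np.percentile(im,1),np.percentile(im,99)
    im=np.clip((im-lo)/(hi-lo)*255,0,255).astype(np.uint8)[:,:,::-1]
    out.append(cv2.resize(im,(400,400),interpolation=cv2.INTER_CUBIC))
cv2.imwrite("pics/d1.png",np.hstack(out))
E
```

```text
time_s: 8.02
tool_pos: [0.4869, -0.11, 0.0168]
ee_rot: [[-0.979, 0.203, 0.0], [0.203, 0.979, -0.0], [-0.0, 0.0, -1.0]]
force: [-1.1, -0.7, 0.0]
finger_gap: 0.0261
finger_force: 59.2
time_s: 8.43
tool_pos: [0.4867, -0.11, 0.0166]
ee_rot: [[-0.979, 0.203, 0.0], [0.203, 0.979, -0.0], [-0.0, -0.0, -1.0]]
force: [0.3, 0.6, -0.6]
finger_gap: 0.0554
finger_force: 0.0
8.4333 [ 0.4867 -0.11    0.0166] yang 1.3659918214892026 z [ 0.0001 -0.     -1.    ] q [-0.2223 -0.003  -0.3494  1.2243 -0.     -0.0174] F [ 0.3488  0.5898 -0.5503] M [0.046  0.0083 0.0235] 0.05538880217553197 0.0
time_s: 9.1
tool_pos: [0.3963, -0.0919, 0.1019]
ee_rot: [[-0.979, 0.203, 0.002], [0.203, 0.979, -0.001], [-0.002, -0.0, -1.0]]
force: [0.8, 0.4, -0.1]
finger_gap: -0.0002
finger_force: 0.0
9.1 [ 0.3963 -0.0919  0.1019] yang 1.3659155815054376 z [ 0.0023 -0.0006 -1.    ] q [-0.2279 -0.2714 -0.4207  1.4191 -0.     -0.023 ] F [ 0.8467  0.3991 -0.0657] M [-0.0048 -0.0573  0.0317] -0.00016985310727237957 0.0
```

View pics/d1.png

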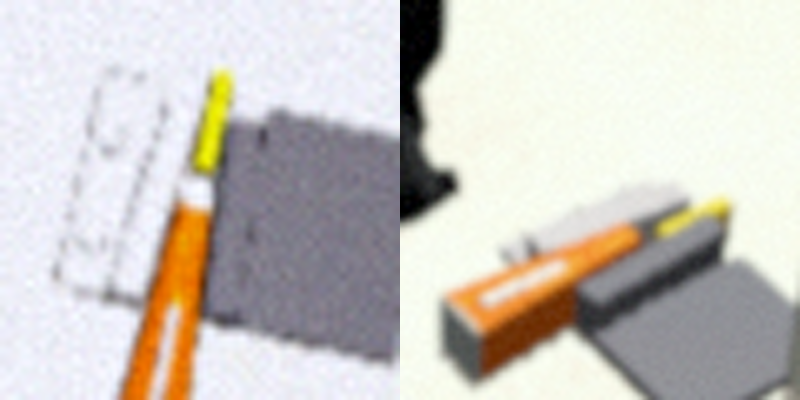

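The wedge lies flat and loose in the mouth, released, with its tip short of the tongue: (195,205) against (205,165) in the top panel. I'll lower the closed fingers behind it.

```bash
python3 -m inch '[{"offset":[0,0,-0.15],"turn":[0,0,0]},{"offset":[0,0,-0.2],"turn":[0,0,0]},{"offset":[0,0,-0.2],"turn":[0,0,0]},{"offset":[0,0,-0.13],"turn":[0,0,0]},{"offset":[0,0,-0.03],"turn":[0,0,0]},{"offset":[0,0,0],"turn":[0,0,0]},{"offset":[0,0,0],"turn":[0,0,0]}]' 1;python3 st.py; python3 -m inch '[{"offset":[0.027,-0.0055,0],"turn":[0,0,0]},{"offset":[0.027,-0.0055,0],"turn":[0,0,0]},{"offset":[0.027,-0.0055,0],"turn":[0,0,0]},{"offset":[0.027,-0.0055,0],"turn":[0,0,0]},{"offset":[0.027,-0.0055,0],"turn":[0,0,0]},{"offset":[0.027,-0.0055,0],"turn":[0,0,0]},{"offset":[0.027,-0.0055,0],"turn":[0,0,0]},{"offset":[0.027,-0.0055,0],"turn":[0,0,0]},{"offset":[0.027,-0.0055,0],"turn":[0,0,0]},{"offset":[0,0,0],"turn":[0,0,0]}]';python3 st.py
```

```text
time_s: 10.08
tool_pos: [0.3971, -0.0921, 0.0161]
ee_rot: [[-0.979, 0.203, 0.0], [0.203, 0.979, -0.0], [-0.0, -0.0, -1.0]]
force: [-0.6, -0.3, 0.2]
finger_gap: -0.0
finger_force: 0.0
10.0833 [ 0.3971 -0.0921  0.0161] yang 1.3660228002359134 z [ 0.0003 -0.0001 -1.    ] q [-0.2278 -0.2296 -0.5551  1.245  -0.     -0.023 ] F [-0.6497 -0.2724  0.1798] M [-0.0293  0.0124 -0.0314] -2.229273595130472e-05 0.0
time_s: 10.92
tool_pos: [0.4264, -0.098, 0.0154]
ee_rot: [[-0.979, 0.203, 0.0], [0.203, 0.979, -0.0], [-0.0, -0.0, -1.0]]
force: [0.3, 0.5, 0.4]
finger_gap: 0.0002
finger_force: 0.0
10.9167 [ 0.4264 -0.098   0.0154] yang 1.3660151600032444 z [ 0.0002 -0.0001 -1.    ] q [-0.226  -0.1524 -0.4916  1.2314 -0.     -0.0212] F [0.2985 0.5279 0.3902] M [0.0177 0.0068 0.005 ] 0.0002049183725816675 0.0
```

```bash
python3 -m inch '[{"offset":[0.02,-0.004,0],"turn":[0,0,0]},{"offset":[0.02,-0.004,0],"turn":[0,0,0]},{"offset":[0.02,-0.004,0],"turn":[0,0,0]},{"offset":[0.02,-0.004,0],"turn":[0,0,0]},{"offset":[0.02,-0.004,0],"turn":[0,0,0]},{"offset":[0.02,-0.004,0],"turn":[0,0,0]}]';python3 -m inch '[{"offset":[0.02,-0.004,0],"turn":[0,0,0]},{"offset":[0.02,-0.004,0],"turn":[0,0,0]}]';python3 -m inch '[{"offset":[0.02,-0.004,0],"turn":[0,0,0]},{"offset":[0.02,-0.004,0],"turn":[0,0,0]}]';python3 st.py
```

```text
time_s: 11.42
tool_pos: [0.4405, -0.1008, 0.0154]
ee_rot: [[-0.979, 0.203, -0.0], [0.203, 0.979, 0.0], [0.0, 0.0, -1.0]]
force: [-0.7, 1.0, 0.4]
finger_gap: -0.0
finger_force: 0.7
time_s: 11.58
tool_pos: [0.4451, -0.1018, 0.0154]
ee_rot: [[-0.979, 0.203, -0.0], [0.203, 0.979, 0.0], [0.0, 0.0, -1.0]]
force: [-1.7, 0.2, 1.5]
finger_gap: 0.0002
finger_force: 0.8
time_s: 11.75
tool_pos: [0.45, -0.1027, 0.0153]
ee_rot: [[-0.979, 0.203, -0.0], [0.203, 0.979, 0.0], [0.0, 0.0, -1.0]]
force: [-2.1, 0.6, 1.4]
finger_gap: 0.0001
finger_force: 1.1
11.75 [ 0.45   -0.1027  0.0153] yang 1.366038040262674 z [-0.0002  0.0001 -1.    ] q [-0.2245 -0.0923 -0.4376  1.2257  0.     -0.0197] F [-2.134   0.5659  1.4051] M [0.0979 0.3622 0.0304] 0.00012527241583396064 1.0784682589019212
```

```bash
python3 -m inch '[{"offset":[0.02,-0.004,0],"turn":[0,0,0]},{"offset":[0.02,-0.004,0],"turn":[0,0,0]}]';python3 -m inch '[{"offset":[0.015,-0.003,0],"turn":[0,0,0]}]';python3 -m inch '[{"offset":[0.015,-0.003,0],"turn":[0,0,0]}]'; python3 -m inch '[{"offset":[0.015,-0.003,0],"turn":[0,0,0]}]'
```

```text
time_s: 11.92
tool_pos: [0.4548, -0.1037, 0.0153]
ee_rot: [[-0.979, 0.203, -0.0], [0.203, 0.979, 0.0], [0.0, 0.0, -1.0]]
force: [-2.2, -0.3, 0.2]
finger_gap: 0.0004
finger_force: 1.2
time_s: 12.0
tool_pos: [0.4567, -0.1041, 0.0153]
ee_rot: [[-0.979, 0.203, -0.0], [0.203, 0.979, 0.0], [0.0, 0.0, -1.0]]
force: [-2.6, 1.1, 2.2]
finger_gap: -0.0
finger_force: 1.3
time_s: 12.08
tool_pos: [0.458, -0.1043, 0.0153]
ee_rot: [[-0.979, 0.203, -0.001], [0.203, 0.979, 0.0], [0.001, 0.0, -1.0]]
force: [-11.1, 4.2, 9.2]
finger_gap: -0.0002
finger_force: 6.0
time_s: 12.17
tool_pos: [0.4588, -0.1043, 0.0153]
ee_rot: [[-0.979, 0.203, -0.003], [0.203, 0.979, 0.001], [0.003, 0.0, -1.0]]
force: [-13.8, 5.0, 10.9]
finger_gap: -0.0001
finger_force: 7.0
```

```bash
python3 -m inch '[{"offset":[0.008,-0.0016,0],"turn":[0,0,0]}]'; python3 -m inch '[{"offset":[0.008,-0.0016,0],"turn":[0,0,0]}]';python3 -m inch '[{"offset":[0,0,0],"turn":[0,0,0]}]'
```

```text
time_s: 12.25
tool_pos: [0.4595, -0.1044, 0.0153]
ee_rot: [[-0.979, 0.203, -0.004], [0.203, 0.979, 0.001], [0.004, 0.001, -1.0]]
force: [-13.9, 5.3, 12.2]
finger_gap: 0.0
finger_force: 7.4
time_s: 12.33
tool_pos: [0.4601, -0.1044, 0.0153]
ee_rot: [[-0.979, 0.203, -0.004], [0.203, 0.979, 0.002], [0.004, 0.001, -1.0]]
force: [-14.6, 6.0, 12.6]
finger_gap: 0.0001
finger_force: 8.0
time_s: 12.42
tool_pos: [0.4602, -0.1044, 0.0153]
ee_rot: [[-0.979, 0.203, -0.004], [0.203, 0.979, 0.002], [0.004, 0.001, -1.0]]
force: [-13.4, 5.5, 10.9]
finger_gap: 0.0002
finger_force: 7.1
```

```bash
python3 -m inch '[{"offset":[0.012,-0.0025,0],"turn":[0,0,0]},{"offset":[0.012,-0.0025,0],"turn":[0,0,0]}]'; python3 -m inch '[{"offset":[0.012,-0.0025,0],"turn":[0,0,0]},{"offset":[0.012,-0.0025,0],"turn":[0,0,0]}]'
```

```text
time_s: 12.58
tool_pos: [0.4623, -0.1046, 0.0153]
ee_rot: [[-0.979, 0.203, -0.005], [0.203, 0.979, 0.003], [0.006, 0.001, -1.0]]
force: [-18.4, 9.3, 16.0]
finger_gap: 0.0003
finger_force: 10.2
time_s: 12.75
tool_pos: [0.4648, -0.1048, 0.0152]
ee_rot: [[-0.979, 0.203, -0.006], [0.203, 0.979, 0.003], [0.007, 0.002, -1.0]]
force: [-21.2, 10.9, 18.6]
finger_gap: -0.0003
finger_force: 12.0
```

```bash
python3 -m inch '[{"offset":[-0.1,0.02,0],"turn":[0,0,0]},{"offset":[-0.2,0.04,0],"turn":[0,0,0]},{"offset":[-0.2,0.04,0.1],"turn":[0,0,0]},{"offset":[-0.1,0.02,0.2],"turn":[0,0,0]},{"offset":[0,0,0.2],"turn":[0,0,0]},{"offset":[0,0,0],"turn":[0,0,0]},{"offset":[0,0,0],"turn":[0,0,0]}]'; python3 - <<'E'
from fit import *
np.set_printoptions(precision=4,suppress=True)
t=avg("top",6);np.savez("avg2.npz",top=t)
# mask orange (not yellow), top face at z=.034
b=(265,155,325,225);d=t[b[1]:b[3],b[0]:b[2]]
hsv=cv2.cvtColor(np.clip(d*1.5,0,255).astype(np.uint8),cv2.COLOR_RGB2HSV)
o=((hsv[:,:,0]<19)&(hsv[:,:,1]>110)).astype(np.uint8);y=((hsv[:,:,0]>=21)&(hsv[:,:,0]<40)&(hsv[:,:,1]>110))
n,l,s,c=cv2.connectedComponentsWithStats(o);k=1+s[1:,4].argmax();m=l==k
print(n,s[k])
vv,uu=np.nonzero(m); P=atz("top",np.c_[uu+b[0],vv+b[1]],.034)[:,:2]
ax=np.array([np.cos(.2),-np.sin(.2)]);nn=np.array([np.sin(.2),np.cos(.2)]);M=np.array([.514,-.1159])
q=(P-M)@np.c_[ax,nn]*1e3; print("along",q[:,0].min(),q[:,0].max())
for a in range(-60,60,10):
    w=q[(q[:,0]>=a)&(q[:,0]<a+10)]
    if len(w)>3: print(a,len(w),w[:,1].min(),w[:,1].max(),w[:,1].mean())
vv,uu=np.nonzero(y);q=(atz("top",np.c_[uu+b[0],vv+b[1]],.024)[:,:2]-M)@np.c_[ax,nn]*1e3; print("tongue",q.min(0),q.max(0))
E
python3 st.py
```

```text
time_s: 13.33
tool_pos: [0.397, -0.0923, 0.0767]
ee_rot: [[-0.979, 0.203, 0.004], [0.203, 0.979, -0.001], [-0.004, -0.0, -1.0]]
force: [-0.1, -0.3, 0.7]
finger_gap: -0.0001
finger_force: 0.0
2 [ 19  23  15  35 192]
along -34.98594576783007 67.2141563544907
-40 14 -14.039333888525555 13.207032885722082 1.2305134143181593
-30 29 -13.393873959307607 14.505900389106216 -0.1320122175109952
-20 24 -13.696501970872088 14.218697529903158 0.9143586865818366
-10 20 -13.355507572771206 13.280383632003138 0.9852638935775136
0 19 -12.709916170360593 12.340544421167364 -1.771072118806409
10 15 -10.126513075694245 11.399158545872202 0.7981538336206017
20 18 -11.078977361830942 10.456204496078186 -0.23779462051545291
30 16 -9.140629821231153 10.160978663508656 -0.4520710554231533
40 16 -9.448940051171038 9.214756408545277 -0.8201762415912213
50 13 -7.5095222488369355 8.266900660805753 -0.37551798713218926
tongue [28.8016 -4.5346] [112.7135   4.8859]
13.6333 [ 0.3954 -0.0919  0.0744] yang 1.3659563466963165 z [-0.0016  0.0004 -1.    ] q [-0.2283 -0.2616 -0.4663  1.3678 -0.     -0.0235] F [ 0.0744 -0.2558 -0.1165] M [-0.0305 -0.042   0.0156] 5.071199549484877e-05 0.0
```

```bash
python3 -m inch '[{"offset":[0,0,-0.15],"turn":[0,0,0]},{"offset":[0.1,-0.02,-0.2],"turn":[0,0,0]},{"offset":[0.15,-0.03,-0.13],"turn":[0,0,0]},{"offset":[0.1,-0.02,0],"turn":[0,0,0]},{"offset":[0.07,-0.015,0],"turn":[0,0,0]},{"offset":[0.05,-0.01,0],"turn":[0,0,0]},{"offset":[0,0,0],"turn":[0,0,0]},{"offset":[0,0,0],"turn":[0,0,0]}]'; python3 st.py
```

```text
time_s: 14.3
tool_pos: [0.4522, -0.1033, 0.018]
ee_rot: [[-0.979, 0.203, -0.0], [0.203, 0.979, 0.0], [0.0, 0.0, -1.0]]
force: [-0.0, -0.9, 0.9]
finger_gap: -0.0001
finger_force: 0.0
14.3 [ 0.4522 -0.1033  0.018 ] yang 1.3660619969169854 z [-0.  0. -1.] q [-0.2247 -0.0889 -0.4291  1.2306  0.     -0.0199] F [-0.0335 -0.9492  0.9257] M [-0.0138  0.0313 -0.0352] -0.00013754584307156968 0.0
```

```bash
python3 -m inch '[{"offset":[0.025,-0.005,0],"turn":[0,0,0]},{"offset":[0.025,-0.005,0],"turn":[0,0,0]},{"offset":[0.025,-0.005,0],"turn":[0,0,0]},{"offset":[0.025,-0.005,0],"turn":[0,0,0]},{"offset":[0.02,-0.004,0],"turn":[0,0,0]}]'; python3 -m inch '[{"offset":[0.01,-0.002,0],"turn":[0,0,0]}]';python3 -m inch '[{"offset":[0.01,-0.002,0],"turn":[0,0,0]}]'
```

```text
time_s: 14.72
tool_pos: [0.4657, -0.106, 0.0178]
ee_rot: [[-0.979, 0.203, -0.002], [0.203, 0.979, 0.001], [0.002, 0.0, -1.0]]
force: [-12.6, 3.4, 9.0]
finger_gap: -0.0001
finger_force: 6.0
time_s: 14.8
tool_pos: [0.4663, -0.106, 0.0178]
ee_rot: [[-0.979, 0.203, -0.004], [0.203, 0.979, 0.001], [0.004, 0.0, -1.0]]
force: [-13.7, 4.2, 12.0]
finger_gap: 0.0003
finger_force: 6.8
time_s: 14.88
tool_pos: [0.4671, -0.1061, 0.0178]
ee_rot: [[-0.979, 0.203, -0.004], [0.203, 0.979, 0.001], [0.004, 0.001, -1.0]]
force: [-14.6, 5.1, 12.3]
finger_gap: -0.0003
finger_force: 7.3
```

```bash
python3 -m inch '[{"offset":[0.01,-0.002,0],"turn":[0,0,0]},{"offset":[0.01,-0.002,0],"turn":[0,0,0]}]';python3 -m inch '[{"offset":[0.01,-0.002,0],"turn":[0,0,0]},{"offset":[0,0,0],"turn":[0,0,0]}]';python3 -m inch '[{"offset":[-0.05,0.01,0],"turn":[0,0,0]},{"offset":[-0.03,0.006,0],"turn":[0,0,0]},{"offset":[0,0,0],"turn":[0,0,0]}]'
```

```text
time_s: 15.05
tool_pos: [0.4691, -0.1063, 0.0178]
ee_rot: [[-0.979, 0.203, -0.005], [0.203, 0.979, 0.002], [0.005, 0.001, -1.0]]
force: [-15.6, 6.7, 13.2]
finger_gap: -0.0002
finger_force: 8.6
time_s: 15.22
tool_pos: [0.4703, -0.1064, 0.0177]
ee_rot: [[-0.979, 0.203, -0.005], [0.203, 0.979, 0.002], [0.005, 0.001, -1.0]]
force: [-14.9, 6.3, 11.7]
finger_gap: 0.0002
finger_force: 7.9
time_s: 15.47
tool_pos: [0.4625, -0.1055, 0.0177]
ee_rot: [[-0.979, 0.203, 0.0], [0.203, 0.979, -0.0], [-0.0, -0.0, -1.0]]
force: [-0.2, -0.2, 0.2]
finger_gap: -0.0001
finger_force: 0.0
```

```bash
python3 -m inch '[{"offset":[0.022,-0.0045,0],"turn":[0,0,0]},{"offset":[0.022,-0.0045,0],"turn":[0,0,0]},{"offset":[0.022,-0.0045,0],"turn":[0,0,0]},{"offset":[0.015,-0.003,0],"turn":[0,0,0]}]';python3 -m inch '[{"offset":[0.012,-0.0025,0],"turn":[0,0,0]},{"offset":[0.012,-0.0025,0],"turn":[0,0,0]}]';python3 -m inch '[{"offset":[0.012,-0.0025,0],"turn":[0,0,0]},{"offset":[0.005,-0.001,0],"turn":[0,0,0]}]';python3 -m inch '[{"offset":[-0.05,0.01,0],"turn":[0,0,0]},{"offset":[-0.03,0.006,0],"turn":[0,0,0]},{"offset":[0,0,0],"turn":[0,0,0]}]'
```

```text
time_s: 15.8
tool_pos: [0.4713, -0.1072, 0.0177]
ee_rot: [[-0.979, 0.203, -0.004], [0.203, 0.979, 0.001], [0.004, 0.0, -1.0]]
force: [-13.4, 3.4, 10.4]
finger_gap: 0.0002
finger_force: 7.0
time_s: 15.97
tool_pos: [0.4735, -0.1075, 0.0177]
ee_rot: [[-0.979, 0.203, -0.005], [0.203, 0.979, 0.002], [0.005, 0.001, -1.0]]
force: [-16.7, 5.3, 14.1]
finger_gap: -0.0
finger_force: 8.6
time_s: 16.13
tool_pos: [0.4754, -0.1077, 0.0177]
ee_rot: [[-0.979, 0.203, -0.005], [0.203, 0.979, 0.002], [0.006, 0.001, -1.0]]
force: [-17.3, 6.4, 13.8]
finger_gap: 0.0003
finger_force: 9.1
time_s: 16.38
tool_pos: [0.4678, -0.1066, 0.0177]
ee_rot: [[-0.979, 0.203, 0.0], [0.203, 0.979, -0.0], [-0.0, -0.0, -1.0]]
force: [0.7, -0.1, 0.1]
finger_gap: 0.0001
finger_force: 0.0
```

```bash
python3 -m inch '[{"offset":[0.022,-0.0045,0],"turn":[0,0,0]},{"offset":[0.022,-0.0045,0],"turn":[0,0,0]},{"offset":[0.022,-0.0045,0],"turn":[0,0,0]},{"offset":[0.015,-0.003,0],"turn":[0,0,0]}]';python3 -m inch '[{"offset":[0.012,-0.0025,0],"turn":[0,0,0]}]';python3 -m inch '[{"offset":[0.01,-0.002,0],"turn":[0,0,0]}]';python3 -m inch '[{"offset":[0.008,-0.0015,0],"turn":[0,0,0]}]'
```

```text
time_s: 16.72
tool_pos: [0.4755, -0.1081, 0.0177]
ee_rot: [[-0.979, 0.203, -0.006], [0.203, 0.979, 0.001], [0.006, -0.0, -1.0]]
force: [-25.6, 4.3, 19.6]
finger_gap: 0.0001
finger_force: 12.9
time_s: 16.8
tool_pos: [0.4755, -0.1082, 0.0177]
ee_rot: [[-0.979, 0.204, -0.009], [0.203, 0.979, 0.002], [0.009, -0.0, -1.0]]
force: [-32.9, 6.6, 24.7]
finger_gap: 0.0002
finger_force: 16.4
time_s: 16.88
tool_pos: [0.4755, -0.1081, 0.0176]
ee_rot: [[-0.979, 0.203, -0.011], [0.203, 0.979, 0.002], [0.011, -0.0, -1.0]]
force: [-37.3, 7.8, 29.8]
finger_gap: -0.0003
finger_force: 19.5
time_s: 16.97
tool_pos: [0.4755, -0.1082, 0.0176]
ee_rot: [[-0.979, 0.204, -0.013], [0.204, 0.979, 0.002], [0.013, -0.0, -1.0]]
force: [-42.2, 8.4, 33.0]
finger_gap: -0.0004
finger_force: 21.7
```

It stops dead at 42 N. I'll back off and re-tap once to confirm.

```bash
python3 -m inch '[{"offset":[-0.05,0.01,0],"turn":[0,0,0]},{"offset":[-0.05,0.01,0.02],"turn":[0,0,0]},{"offset":[0,0,0],"turn":[0,0,0]},{"offset":[0,0,0],"turn":[0,0,0]}]'; python3 -m inch '[{"offset":[0.025,-0.005,0],"turn":[0,0,0]},{"offset":[0.025,-0.005,0],"turn":[0,0,0]},{"offset":[0.02,-0.004,0],"turn":[0,0,0]}]';python3 -m inch '[{"offset":[0.008,-0.0016,0],"turn":[0,0,0]}]';python3 -m inch '[{"offset":[0.005,-0.001,0],"turn":[0,0,0]}]'
```

```text
time_s: 17.3
tool_pos: [0.4698, -0.107, 0.0204]
ee_rot: [[-0.979, 0.203, 0.001], [0.203, 0.979, -0.0], [-0.001, -0.0, -1.0]]
force: [0.8, 0.1, 0.2]
finger_gap: 0.0003
finger_force: 0.0
time_s: 17.55
tool_pos: [0.4755, -0.1081, 0.02]
ee_rot: [[-0.979, 0.203, -0.006], [0.203, 0.979, 0.001], [0.006, -0.0, -1.0]]
force: [-27.0, 4.8, 22.0]
finger_gap: -0.0001
finger_force: 14.3
time_s: 17.63
tool_pos: [0.4755, -0.1081, 0.02]
ee_rot: [[-0.979, 0.203, -0.008], [0.203, 0.979, 0.002], [0.008, -0.0, -1.0]]
force: [-27.4, 4.6, 21.4]
finger_gap: -0.0001
finger_force: 13.8
time_s: 17.72
tool_pos: [0.4755, -0.1081, 0.02]
ee_rot: [[-0.979, 0.203, -0.009], [0.203, 0.979, 0.002], [0.009, -0.0, -1.0]]
force: [-29.4, 5.4, 22.6]
finger_gap: -0.0
finger_force: 14.8
```

The position holds at 0.4755 under firm taps. I'll retreat and check visually.

```bash
python3 -m inch '[{"offset":[-0.05,0.01,0],"turn":[0,0,0]},{"offset":[-0.1,0.02,0],"turn":[0,0,0]},{"offset":[-0.2,0.04,0.1],"turn":[0,0,0]},{"offset":[-0.2,0.04,0.2],"turn":[0,0,0]},{"offset":[-0.1,0.02,0.2],"turn":[0,0,0]},{"offset":[0,0,0.2],"turn":[0,0,0]},{"offset":[0,0,0],"turn":[0,0,0]},{"offset":[0,0,0],"turn":[0,0,0]}]';python3 st.py
python3 - <<'E'
from fit import *
ims={c:avg(c,4) for c in("top","side")}
out=[]
for c,(x0,y0,w,h) in dict(top=(265,155,60,60),side=(240,170,80,80)).items():
    im=ims[c][y0:y0+h,x0:x0+w]; lo,hi=np.percentile(im,1),np.percentile(im,99)
    im=np.clip((im-lo)/(hi-lo)*255,0,255).astype(np.uint8)[:,:,::-1]
    out.append(cv2.resize(im,(400,400),interpolation=cv2.INTER_CUBIC))
cv2.imwrite("pics/e1.png",np.hstack(out))
E
```

```text
time_s: 18.38
tool_pos: [0.4026, -0.0936, 0.1055]
ee_rot: [[-0.979, 0.203, 0.003], [0.203, 0.979, -0.001], [-0.003, -0.0, -1.0]]
force: [0.4, 0.1, -0.0]
finger_gap: -0.0001
finger_force: 0.0
18.3833 [ 0.4026 -0.0936  0.1055] yang 1.366038127623802 z [ 0.0033 -0.0008 -1.    ] q [-0.2284 -0.2567 -0.4023  1.4218  0.     -0.0236] F [ 0.3643  0.0874 -0.0412] M [ 0.0045  0.0356 -0.0108] -7.953537461720758e-05 0.0
```

View pics/e1.png

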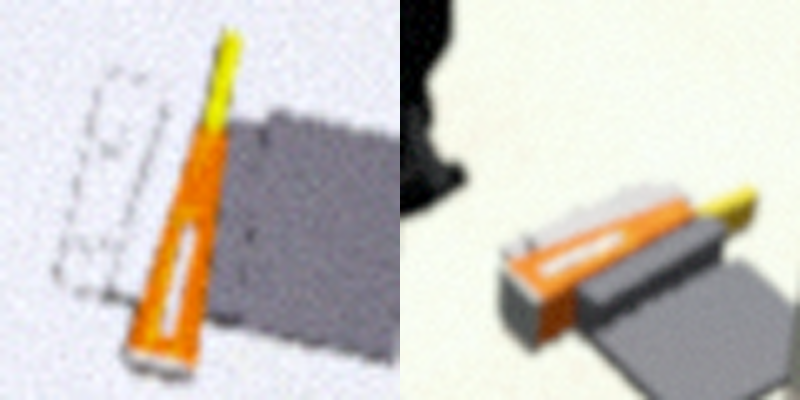

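The wedge is seated flat and filling the slot between both walls. Its tip, at (212,128), is against the pushed-out tongue, and its thick end, at (160,370), stands about 28 mm out. The arm is clear.

```bash
python3 -c "
from bench import arm
print(arm.job_done())"
```

```text
the job is handed in; nothing more can be done
None
```

The wedge is jammed in the slot past the tongue, about 28 mm still out of the mouth, and did not move under further firm taps; I pushed to about 42 N along the slot (about 54 N in all), above the suggested 16–20 N but under the 65 N limit, backed the arm clear and handed the job in.

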